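# Close the four face-piece moulds

## Task

Close the four plaster moulds for storage: lift each loose jacket by its wooden batten and put it over the sculpt it belongs to (nose, brow, ear or chin; the jacket has the outline of its base), turned to line up with the base and seated with its rim flat on the slab all round. Plaster chips, so set every jacket down gently and do not drop or bang it, and leave the paint bottle and the hair dryer where they are.

Things in the scene. Friction and masses are not known exactly. Their poses are not given: they have to be found in the camera images.
- nose_jacket: Loose off-white plaster cover of the nose mould, rim down; from above: blunt wedge 93 x 88, narrowing to 50 towards +x (mm); 0.4 kg. Roof 44 mm above rim; hollow below, 30 deep, walls 13 thick. Grip: wooden batten centred on the roof, 60 long (x), 26 wide (y), 32 high, top 76 above rim. Origin: centre of underside (rim plane); x along long axis and batten, z up.
- brow_jacket: Loose off-white plaster cover of the brow mould, rim down; from above: long bar 121 x 61 (mm); 0.4 kg. Roof 44 mm above rim; hollow below, 30 deep, walls 13 thick. Grip: wooden batten centred on the roof, 60 long (x), 26 wide (y), 32 high, top 76 above rim. Origin: centre of underside (rim plane); x along long axis and batten, z up.
- ear_jacket: Loose off-white plaster cover of the ear mould, rim down; from above: oval 102 x 68 (mm); 0.4 kg. Roof 44 mm above rim; hollow below, 30 deep, walls 13 thick. Grip: wooden batten centred on the roof, 60 long (x), 26 wide (y), 32 high, top 76 above rim. Origin: centre of underside (rim plane); x along long axis and batten, z up.
- chin_jacket: Loose off-white plaster cover of the chin mould, rim down; from above: D, 102 x 80, straight side at -y (mm); 0.4 kg. Roof 44 mm above rim; hollow below, 30 deep, walls 13 thick. Grip: wooden batten centred on the roof, 60 long (x), 26 wide (y), 32 high, top 76 above rim. Origin: centre of underside (rim plane); x along long axis and batten, z up.
- nose_base: Immovable plaster base of the nose mould, slab 24 mm thick, blunt wedge 101 x 96; nose, bridge to +x (narrow end), sculpt 56 x 48, 24 high (mm), purple-stained, tapered, on the slab's middle. The nose jacket covers it, x along x, rim flat on the slab: jacket origin then 24 mm above this origin, 5.5 mm play all round. Origin: centre of slab's underside; x long axis, z up.
- brow_base: Immovable plaster base of the brow mould, slab 24 mm thick, long bar 129 x 69; two brow ridges end to end, sculpt 84 x 24, 17 high (mm), purple-stained, tapered, on the slab's middle. The brow jacket covers it, x along x, rim flat on the slab: jacket origin then 24 mm above this origin, 5.5 mm play all round. Origin: centre of slab's underside; x long axis, z up.
- ear_base: Immovable plaster base of the ear mould, slab 24 mm thick, oval 110 x 76; ear, lobe at -x, sculpt 62 x 32, 17 high (mm), purple-stained, tapered, on the slab's middle. The ear jacket covers it, x along x, rim flat on the slab: jacket origin then 24 mm above this origin, 5.5 mm play all round. Origin: centre of slab's underside; x long axis, z up.
- chin_base: Immovable plaster base of the chin mould, slab 24 mm thick, D, 110 x 88, straight side at -y; chin, sculpt 64 x 43, 23 high (mm), purple-stained, tapered, on the slab's middle. The chin jacket covers it, x along x, rim flat on the slab: jacket origin then 24 mm above this origin, 5.5 mm play all round. Origin: centre of slab's underside; x long axis, z up.
- paint_bottle: white plastic bottle with black cap, 60 mm diameter, 155 high, standing on the table; to be left alone. Origin: centre of its underside.
- hair_dryer: dark grey hair dryer lying on its side, about 200 mm long, barrel 76 mm diameter, handle to the side; to be left alone. Origin: on the table under the barrel.
Not all that is in view belongs to the job. What is shaped like the chin_base but blue is not meant.

How it is judged:
By the outcome, as a careful person would: the job done as asked, in the order asked, and still so for the second after the job is handed in, with the robot touching nothing.
It also fails if it takes over 104 s, if anything falls off the work surface, if the arm or the gripper's body presses on something with over 40 N, if the wrist force passes 120 N, or if a joint passes its speed limit or range.

## Robot

A 6-joint arm with a two-finger parallel gripper is mounted at the origin on the work surface. World frame = base frame: x ahead of the robot, y to its left, z up, the work surface at z = 0. Lengths are in mm, angles in rad, forces in N, time in s.
With the tool pointing down it reaches from about 275 to 825 mm from the base axis. Payload 5.2 kg.
Tool frame: the origin (TCP) lies at the very end of the fingers, on their centre line; the grasp point (between the pads) lies 19 mm behind it; z points along the fingers, y is the line along which they close (so a half turn about z gives the same grasp; the last joint's range is limited). The gripper opens to 93 mm and grips with 3 to 60 N. Pads are 15 mm wide; open, the fingers measure 128 mm over their backs; the gripper's body (75 mm by 188 mm) begins 65 mm behind the grasp point.
Start: joints at [-1.333, 0.259, 1.535, -0, 1.348, -0.203], TCP at [234.685, -497.421, 218.653] pointing down, gripper open.
Joint ranges: [-3.14, 3.14], [-0.91, 2.08], [0.19, 2.58], [-1.22, 4.36], [0.22, 2.71], [-3.12, 3.12]. Speed limits (rad/s): [2.57, 2.57, 3.14, 3.14, 3.14, 3.14].

## Interface

Orientations are given as [roll, pitch, yaw] about the fixed x, y, z axes, in that order (R = Rz(yaw) Ry(pitch) Rx(roll)).
In Python, from bench import robot gives the robot as it stands. The module is installed in compiled form; this text tells all that it offers. Calls block until the motion is done:
- robot.move_ptp(position, orientation): joint-space move of the TCP to a pose.
- robot.move_linear(position, ori=None, speed=150, f_stop=None): straight line of the TCP; ori=None keeps the orientation; speed is the mean speed in mm/s. With f_stop (N) it stops when the force on the tool has changed by that much, and returns True; else False.
- robot.move_j(angles): joint-space move.
- robot.move_gripper(opening): opening from 0.0 (shut) to 1.0 (fully open); the grip force is fixed at half the most; returns when the fingers have stopped.
- robot.sleep(seconds).
- robot.inverse_kinematics(position, orientation): joint angles nearest the present ones, or None.
- robot.get_image(name): name is "scene" or "top"; returns a dict with "img" (400x640x3 uint8, blue, green, red), "fovy" (degrees; the focal length in pixels is half the picture's height over the tangent of half this angle, whatever the lens; pixels are square), "cx", "cy" (the principal point, pixels), "eye" and "orientation" of the camera in the world. Camera axes: x right, y down, z forward; pixel columns grow to the right and rows downward; lengths in mm; the calibration is good to about 2 mm. A picture is of the moment at which its call begins. There is no depth.
A pose or a line that the arm cannot do raises robot.MotionError and nothing moves.
- robot.hand_in(): hands the job in; it is judged then, once.
Readings, each from a call of its own:
- robot.current_t(): time.
- robot.current_qpos(): joint angles.
- robot.current_joint_vel(): joint speeds.
- robot.current_joint_efforts(): joint torques, N m.
- robot.current_tcp_pos(): TCP position.
- robot.current_eef_rot(): TCP orientation.
- robot.current_contact_force(): force on the tool from outside, world axes, zero at the start.
- robot.current_ft_torque(): the same for the moment, N m.
- robot.current_gripper_width(): opening from 0.0 (shut) to 1.0 (fully open).
- robot.current_finger_force(): force on a finger pad.
Only numpy, scipy, OpenCV 4.12 (cv2) and the standard library are available. Lean on these libraries where they do the work, as an engineer would, in place of code of your own. Each camera call takes 0.05 s, during which the arm holds its last target. There are 200 camera calls.

## Working session

There is one attempt and no reset: what is moved stays moved. The work goes in short steps, each a Python script; the robot and the scene stay as the last script left them, time stands still between calls to the robot, and variables do not carry over. Pictures are saved under pics/ and viewed, at most 14 in all, crops included, and the job is handed in when it is done.

```bash
mkdir -p pics
python3 - <<'E'
from bench import robot
import cv2,pickle
for n in("scene","top"):
    d=robot.get_image(n); cv2.imwrite(f"pics/{n}0.png",d["img"]); pickle.dump(d,open(f"{n}0.pkl","wb"))
    print(n,{k:v for k,v in d.items() if k!="img"})
print(robot.current_t(), robot.current_eef_rot())
E
```

```text
scene {'fovy': 52.14491576315102, 'cx': 312.7291782878057, 'cy': 202.26557080531347, 'eye': array([1110.54966071, -278.50918046, 1021.34907624]), 'orientation': array([-2.56337071, -0.00491978,  1.2569276 ])}
top {'fovy': 44.988983309288145, 'cx': 313.7263161165473, 'cy': 198.47175069336132, 'eye': array([ 285.77925647,  -49.88908932, 1594.45620821]), 'orientation': array([-3.01538981,  0.00629439, -1.58321021])}
0.1 [-3.13995731e+00 -3.13739061e-04  4.40804677e-01]
```

View pics/scene0.png

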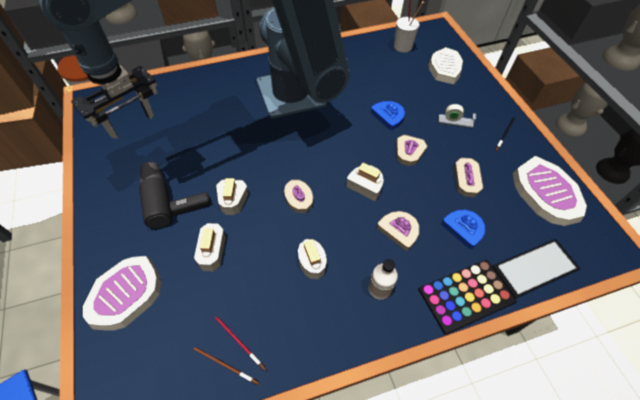

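View pics/top0.png

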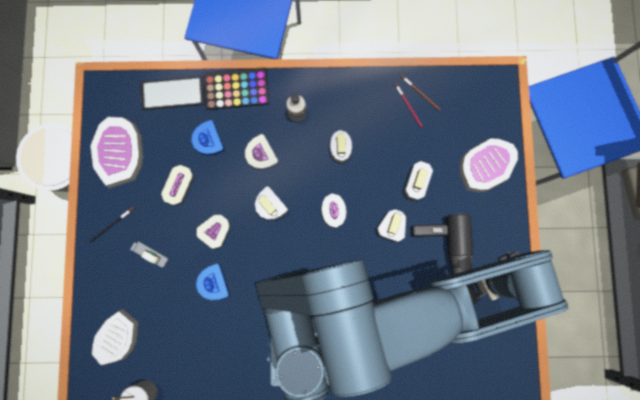

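Top view candidates:
- **Jackets (wooden battens):** ear (341,146), brow (419,181), nose (393,225) and chin (269,205).
- **Bases (cream slab, purple sculpt):** chin (261,152), brow (177,185), nose (213,231) and ear (334,210).
- **D-shapes that could be the chin base:** the cream one with purple at (261,152) fits. The blue ones at (206,138) and (212,283) are decoys.

I'll confirm this in the enlarged crops.

Run:
```python
import cv2,pickle
a=pickle.load(open("top0.pkl","rb"))["img"][125:250,160:440]
b=pickle.load(open("scene0.pkl","rb"))["img"][125:285,190:490]
cv2.imwrite("pics/topc.png",cv2.resize(a,(800,357),interpolation=cv2.INTER_CUBIC))
cv2.imwrite("pics/scenec.png",cv2.resize(b,(800,427),interpolation=cv2.INTER_CUBIC))
h=cv2.cvtColor(a,cv2.COLOR_BGR2HSV)
I=pickle.load(open("top0.pkl","rb"))["img"]
for n,(u,v) in dict(earbat=(341,146),nosebat=(395,222),chinb=(252,148),table=(300,180),chinpur=(263,156),earpur=(334,211),earJ=(341,133)).items():
    print(n,I[v,u],cv2.cvtColor(I[v:v+1,u:u+1],cv2.COLOR_BGR2HSV)[0,0])
```

```text
earbat [182 228 226] [ 31  51 228]
nosebat [196 239 237] [ 31  46 239]
chinb [202 206 212] [ 12  12 212]
table [101  73  59] [110 106 101]
chinpur [178 126 171] [146  74 178]
earpur [165 110 162] [148  85 165]
earJ [197 210 208] [ 35  16 210]
```

View pics/topc.png

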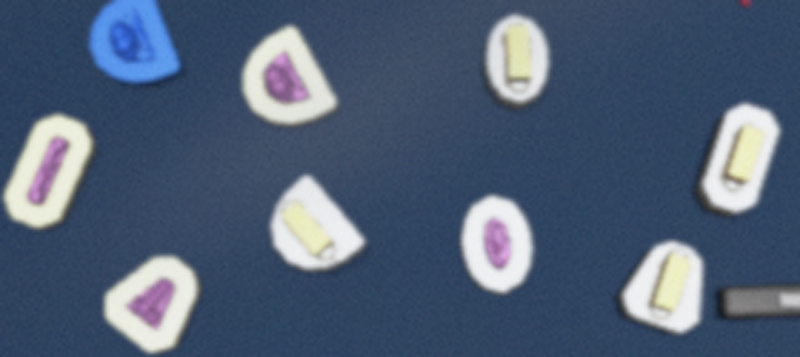

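View pics/scenec.png

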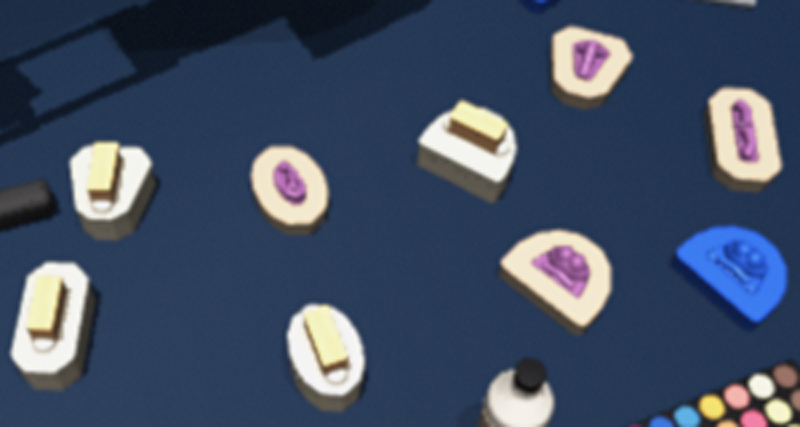

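```bash
cat > vis.py <<'E'
import cv2,numpy as np,pickle
from scipy.spatial.transform import Rotation as Ro
def ray(d,uv):
    f=200/np.tan(np.radians(d["fovy"]/2)); uv=np.atleast_2d(uv).astype(float)
    v=np.c_[(uv[:,0]-d["cx"])/f,(uv[:,1]-d["cy"])/f,np.ones(len(uv))]
    return Ro.from_euler("xyz",d["orientation"]).apply(v)
def plane(d,uv,z):
    r=ray(d,uv); return (d["eye"]+r*((z-d["eye"][2])/r[:,2])[:,None])[:,:2]
def project(d,p):
    f=200/np.tan(np.radians(d["fovy"]/2))
    q=Ro.from_euler("xyz",d["orientation"]).inv().apply(np.atleast_2d(p)-d["eye"])
    return q[:,:2]/q[:,2:]*f+[d["cx"],d["cy"]]
def tri(d1,u1,d2,u2):
    r1,r2=ray(d1,u1)[0],ray(d2,u2)[0]
    s=np.linalg.lstsq(np.c_[r1,-r2],d2["eye"]-d1["eye"],rcond=None)[0]
    a,b=d1["eye"]+s[0]*r1,d2["eye"]+s[1]*r2
    return (a+b)/2,np.linalg.norm(a-b)
K=8
def contour(d,c,kind,w=30):
    """outer contour (subpixel) of the bright plaster or yellow batten nearest pixel c"""
    x0,y0=int(c[0])-w,int(c[1])-w
    im=cv2.resize(d["img"][y0:y0+2*w,x0:x0+2*w],None,fx=K,fy=K,interpolation=cv2.INTER_CUBIC).astype(int)
    if kind=="plaster": m=im[...,2]>150
    else: m=(im[...,1]-im[...,0]>24)&(im[...,2]>165)
    m=m.astype(np.uint8)
    cs=cv2.findContours(m,cv2.RETR_EXTERNAL,cv2.CHAIN_APPROX_NONE)[0]
    cs=[k for k in cs if cv2.contourArea(k)>(400 if kind=="plaster" else 40)*K*K/4]
    t=np.array([w*K,w*K],float)
    k=min(cs,key=lambda k:-cv2.pointPolygonTest(k,tuple(t),True))
    return (k[:,0]+.5)/K-.5+[x0,y0]
def cen(p):
    m=cv2.moments(p.astype(np.float32)[:,None]); return np.array([m["m10"],m["m01"]])/m["m00"]
def shape(p):
    """plane contour -> bbox centre, yaw of principal axis, size, centroid offset in that frame"""
    o=p.mean(0); m=cv2.moments((p-o).astype(np.float32)[:,None])
    c=np.array([m["m10"],m["m01"]])/m["m00"]
    yaw=.5*np.arctan2(2*m["mu11"],m["mu20"]-m["mu02"])
    R=np.array([[np.cos(yaw),-np.sin(yaw)],[np.sin(yaw),np.cos(yaw)]])
    q=(p-o)@R; lo,hi=q.min(0),q.max(0); b=(lo+hi)/2
    return o+R@b,yaw,hi-lo,c@R-b
E
cat > m.py <<'E'
from vis import *
np.set_printoptions(precision=1,suppress=True)
T,S=[pickle.load(open(f"{n}0.pkl","rb")) for n in("top","scene")]
ob={"nose_base":((213,231),(410,148)),"brow_base":((177,185),(468,176)),"ear_base":((334,210),(298,195)),"chin_base":((259,152),(399,229)),
"nose_jacket":((393,225),(230,191)),"brow_jacket":((419,181),(209,242)),"ear_jacket":((341,146),(312,257)),"chin_jacket":((269,205),(367,176))}
for n,(t,s) in ob.items():
    j="jacket" in n; z=44 if j else 24
    a,b=contour(T,t,"plaster"),contour(S,s,"plaster")
    P,e=tri(T,cen(a),S,cen(b)); print(n,"tri",P,"gap %.1f"%e)
    for w,d,k in(("top",T,a),("scn",S,b)):
        c,y,sz,off=shape(plane(d,k,z)); print("  ",w,c,"yaw %.1f"%np.degrees(y),sz,"off",off)
    if j:
        a,b=contour(T,t,"wood"),contour(S,s,"wood"); P,e=tri(T,cen(a),S,cen(b)); print("  batten",P,"gap %.1f"%e)
        for w,d,k in(("top",T,a),("scn",S,b)):
            c,y,sz,off=shape(plane(d,k,76)); print("  ",w,c,"yaw %.1f"%np.degrees(y),sz)
E
python3 m.py
```

```text
nose_base tri [385.  289.2  18.7] gap 3.8
   top [387.2 283.3] yaw -38.8 [103.7  97.4] off [-4.3  0.3]
   scn [391.3 285.8] yaw -38.4 [105.1  96.1] off [-4.2  0.2]
brow_base tri [539.9 413.7  17.6] gap 4.4
   top [538.2 409.6] yaw -22.8 [131.9  72.8] off [-0.1  0. ]
   scn [542.1 412.4] yaw -22.9 [132.3  71.8] off [0. 0.]
ear_base tri [ 447.5 -105.3   17.4] gap 3.3
   top [ 446.5 -106.5] yaw 6.1 [111.5  79.3] off [ 0.1 -0.2]
   scn [ 451.1 -104.3] yaw 5.4 [111.8  78.9] off [-0.1 -0.4]
chin_base tri [642.9 137.6  17.9] gap 4.1
   top [638.4 139.6] yaw 28.1 [111.5  91. ] off [ 0.1 -5.1]
   scn [642.9 141.8] yaw 27.8 [111.6  91.8] off [-0.3 -5. ]
nose_jacket tri [ 392.7 -296.    38.5] gap 2.5
   top [ 396.2 -298.1] yaw -20.7 [95.9 88.6] off [-4.3  0.2]
   scn [ 398.4 -294.2] yaw -18.4 [102.4  88.6] off [-2.4 -0.9]
  batten [ 396.4 -296.6   68.1] gap 1.1
   top [ 396.3 -296. ] yaw -20.1 [60.7 26.6]
   scn [ 402.8 -296.2] yaw -20.9 [64.5 28.5]
brow_jacket tri [ 540.6 -385.8   34.9] gap 2.0
   top [ 539.2 -384.8] yaw -20.2 [123.9  64.1] off [ 0.1 -0.1]
   scn [ 543.9 -383.1] yaw -20.0 [124.6  63.8] off [ 0. -0.]
  batten [ 540.6 -384.4   66.8] gap 0.9
   top [ 539.1 -382.8] yaw -19.9 [60.9 26.7]
   scn [ 546.  -382.5] yaw -20.2 [61.6 27.2]
ear_jacket tri [ 660.3 -131.8   36.4] gap 3.5
   top [ 658.3 -133. ] yaw 1.7 [101.1  69.9] off [-0.1 -0.1]
   scn [ 663.1 -131. ] yaw 0.9 [103.3  71. ] off [-0.1 -0. ]
  batten [ 660.1 -131.8   67.5] gap 2.3
   top [ 658.1 -132.3] yaw 2.5 [60.7 25.8]
   scn [ 663.5 -132.1] yaw 1.2 [62.6 28.2]
chin_jacket tri [466.4 104.5  39.7] gap 3.6
   top [462.2 105.7] yaw 40.3 [104.4  83. ] off [ 0.3 -4.6]
   scn [470.8 108.1] yaw 32.1 [105.1  89.3] off [-3.7 -1.8]
  batten [462.3 109.1  69.1] gap 4.1
   top [461.  106.8] yaw 39.4 [60.7 26.2]
   scn [467.9 108.2] yaw 40.7 [63.7 31.7]
```

Topc and scenec confirm it: the four cream slabs with purple sculpts are the bases, and the D at topc (290,75) is the real chin base. The blue D at topc (135,40) is a decoy. Both views agree on shape and yaw. They differ by a constant offset of about (4,2) mm from calibration, so I'll split it and place the nose jacket first.

```bash
cat > job.py <<'E'
from bench import robot
import numpy as np,cv2,pickle
pi=np.pi; B=np.array([2.2,1.1])
J={"nose":(396.2,-298.1,-20.4),"brow":(539.2,-384.3,-20.1),"ear":(658.2,-132.8,1.8),"chin":(462.0,106.0,40.0)}
S={"nose":(387.2,283.3,-38.6),"brow":(538.2,409.6,-22.85),"ear":(446.5,-106.5,5.8),"chin":(638.4,139.6,28.0)}
def pose(t): return np.array(t[:2])+B,[pi,0,np.radians(t[2])]
def grasp(n):
    p,o=pose(J[n]); robot.move_ptp([*p,150],o); robot.move_gripper(.5)
    hit=robot.move_linear([*p,50],speed=90,f_stop=8)
    f0=robot.current_contact_force(); robot.move_gripper(0)
    print(n,"grasp hit",hit,"w",robot.current_gripper_width(),"ff",robot.current_finger_force(),"f",np.round(f0,1),np.round(robot.current_contact_force(),1))
    robot.move_linear([*p,60],speed=30); robot.move_linear([*p,165],speed=150)
    print("held w",robot.current_gripper_width(),"f",np.round(robot.current_contact_force(),1))
def place(n,d=(0,0)):
    p,o=pose(S[n]); p=p+d
    robot.move_ptp([*p,165],o); robot.move_linear([*p,84],speed=100); robot.sleep(.2)
    hit=robot.move_linear([*p,70],speed=8,f_stop=4)
    print(n,"seat hit",hit,"tcp",np.round(robot.current_tcp_pos(),1),"f",np.round(robot.current_contact_force(),1),"t",robot.current_t())
def release():
    robot.move_gripper(.5); q=robot.current_tcp_pos(); robot.move_linear([q[0],q[1],170],speed=120)
def look(tag):
    for n in("scene","top"):
        d=robot.get_image(n); pickle.dump(d,open(f"{n}{tag}.pkl","wb"))
E
python3 - <<'E'
from job import *
grasp("nose"); place("nose"); release(); look(1)
# arm aside towards the next jacket, then pictures
p,o=pose(J["brow"]); robot.move_ptp([*p,170],o); look(1); print(robot.current_t())
a=pickle.load(open("top1.pkl","rb"))["img"][205:265,180:260]; b=pickle.load(open("scene1.pkl","rb"))["img"][120:180,370:450]
cv2.imwrite("pics/n1.png",cv2.resize(np.hstack([a,b]),None,fx=5,fy=5,interpolation=cv2.INTER_CUBIC))
E
```

```text
nose grasp hit False w 0.2734549554422466 ff 30.000489056110382 f [0.1 0.1 1.1] [0.9 0.7 2.3]
held w 0.2744368592183106 f [-0.1  0.4 -5.7]
nose seat hit True tcp [389.4 284.4  74.3] f [-0.1 -0.7  6.4] t 9.625
13.7917
```

View pics/n1.png

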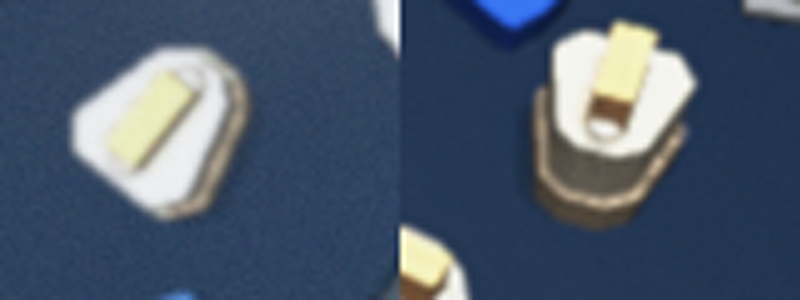

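The nose jacket stands on its slab, with the slab edge visible around it (left panel (160,130), right panel (610,130)). It stopped at the seated height, so I'll check the fit with numbers.

```bash
cat > chk.py <<'E'
from vis import *
import sys
from job import S as SB
np.set_printoptions(precision=1,suppress=True)
def check(n,tag):
    P=[]
    for w in("top","scene"):
        d=pickle.load(open(f"{w}{tag}.pkl","rb")); b=SB[n]; off=np.array([0,0]) if w=="top" else np.array([4.3,2.3])
        for kind,z in(("plaster",68),("wood",100)):
            k=contour(d,project(d,[[b[0]+off[0],b[1]+off[1],z]])[0],kind)
            c,y,sz,_=shape(plane(d,k,z)); print(n,w,kind,"err",c-np.array(b[:2])-off,"yaw err %.1f"%(np.degrees(y)-b[2]),sz)
if __name__=="__main__": check(sys.argv[1],sys.argv[2])
E
python3 chk.py nose 1
```

```text
nose top plaster err [-0.5 -4.9] yaw err 2.8 [101.8  99.5]
nose top wood err [-0.6 -1.8] yaw err 0.5 [60.9 25.9]
nose scene plaster err [-6.   4.2] yaw err 0.1 [112.6  88.3]
nose scene wood err [ 2.6 -2.6] yaw err -1.0 [68. 29.]
```

```bash
sed -i 's/def contour(d,c,kind,w=30):/def contour(d,c,kind,w=30,th=150):/; s/im\[...,2\]>150/im[...,2]>th/' vis.py
python3 - <<'E'
from vis import *
from job import S as SB,J
np.set_printoptions(precision=1,suppress=True)
d0=pickle.load(open("top0.pkl","rb"));d=pickle.load(open("top1.pkl","rb"));b=SB["nose"]
for th in(150,180,195,205):
    for dd,t,z in((d,b,68),(d0,J["nose"],44),(d0,b,24)):
        k=contour(dd,project(dd,[[t[0],t[1],z]])[0],"plaster",th=th); c,y,sz,o=shape(plane(dd,k,z)); print(th,c-t[:2],"%.1f"%(np.degrees(y)-t[2]),sz,o)
E
```

```text
150 [-0.5 -4.9] 2.8 [101.8  99.5] [-5.5  2.7]
150 [ 0. -0.] -0.3 [95.9 88.6] [-4.3  0.2]
150 [ 0. -0.] -0.2 [103.7  97.4] [-4.3  0.3]
180 [ 2.  -1.4] 0.4 [97.5 86. ] [-5.7 -0.5]
180 [0.1 0. ] -0.2 [93.2 86.2] [-4.3  0.1]
180 [0.1 0.2] -0.1 [101.   94.4] [-4.3  0.1]
195 [ 1.5 -1.2] 0.1 [94.8 84.5] [-5.5 -0.3]
195 [0.1 0.1] 0.1 [91.4 84.3] [-4.2  0.1]
195 [0.1 0. ] -0.1 [99.6 92.9] [-4.4  0.2]
205 [ 1.1 -1.1] -0.2 [92.7 83.1] [-5.3 -0.1]
205 [0.  0.2] 0.4 [90.2 82.9] [-4.2  0.1]
205 [ 0.1 -0. ] -0.1 [98.4 91.7] [-4.4  0.3]
```

The nose is within about 1.5 mm and 0.5°. Next are brow, ear and chin.

Run:
```python
from job import *
for n in("brow","ear","chin"):
    grasp(n)
    if robot.current_gripper_width()<.2: print("lost"); break
    place(n,(-.3,1)); release()
robot.move_ptp([234,-497,218],[pi,0,.44]); look(2); print(robot.current_t())
a=pickle.load(open("top2.pkl","rb"))["img"]; b=pickle.load(open("scene2.pkl","rb"))["img"]
cv2.imwrite("pics/e2.png",np.vstack([cv2.resize(a[100:260,140:460],(600,300),interpolation=3),cv2.resize(b[115:265,250:550],(600,300),interpolation=3)]))
from vis import *
import chk
d=pickle.load(open("top2.pkl","rb"))
for n,t in S.items():
    for th in(185,200):
        k=contour(d,project(d,[[t[0],t[1],68]])[0],"plaster",th=th); c,y,sz,o=shape(plane(d,k,68)); print(n,th,c-t[:2],"%.1f"%(np.degrees(y)-t[2]),sz,o)
```

```text
brow grasp hit False w 0.2767700969878699 ff 29.990689158439636 f [-0.6 -0.1  0.8] [-0.6 -1.2  1.4]
held w 0.27635227280762914 f [ 0.2  0.2 -2.9]
brow seat hit True tcp [540.  411.6  74.3] f [-0.3  0.   5.8] t 22.425
ear grasp hit False w 0.27786674196932637 ff 29.996779561042786 f [ 0.1 -0.1  0.4] [-0.4 -0.9  1. ]
held w 0.2750194496268574 f [ 0.8  0.7 -4.3]
ear seat hit True tcp [ 448.4 -104.5   74.3] f [ 0.2 -0.3  6.1] t 32.4333
chin grasp hit False w 0.2727522272351008 ff 29.982603192329407 f [-0.5 -0.9 -0.2] [-0.5  1.2  1.8]
held w 0.27719472537936124 f [-0.  -0.2 -4.4]
chin seat hit True tcp [640.3 141.7  74.3] f [ 0.5 -0.4  6.3] t 41.1583
45.475
nose 185 [ 1.6 -1.3] 0.1 [96.2 85.3] [-5.5 -0.3]
nose 200 [ 1.1 -1.1] 0.0 [93.4 83.6] [-5.3 -0.1]
brow 185 [-0.5  0.4] -0.1 [122.5  61.4] [0.7 0.1]
brow 200 [-0.4  0.5] -0.1 [120.7  59.5] [ 0.7 -0.1]
ear 185 [-2.7  0.3] 4.9 [105.1  71.1] [ 0.9 -0.2]
ear 200 [-1.6  0.4] 5.0 [101.2  69.3] [ 0.1 -0.2]
chin 185 [-3.7 -4. ] 4.6 [107.7  85.9] [ 4.8 -4. ]
chin 200 [-1.9 -7. ] 15.8 [101.5  89.8] [ 7.5 -2.9]
```

View pics/e2.png

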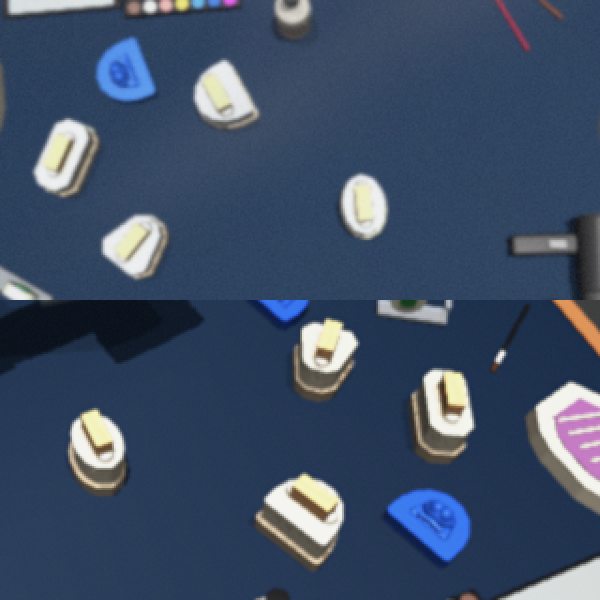

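All four jackets are seated at 74.3, and each is over its own base (top panel: chin (225,95), brow (65,157), nose (135,245), ear (363,205)). The chin and ear outlines have picked up the slab's sunlit edge, so I'll check those two by batten and by eye.

Run:
```python
from chk import *
from job import S,J
T0,S0=[pickle.load(open(w+"0.pkl","rb")) for w in("top","scene")]
for w in("top","scene"):
    d0,d=[pickle.load(open(w+t+".pkl","rb")) for t in"02"]; off=np.array([0,0]) if w=="top" else np.array([4.3,2.3])
    for n in S:
        r=[]
        for dd,t,z in((d0,J[n],76),(d,S[n],100)):
            k=contour(dd,project(dd,[[t[0]+off[0],t[1]+off[1],z]])[0],"wood"); c,y,_,_=shape(plane(dd,k,z))
            r+=[c-t[:2]-off,round(np.degrees(y)-t[2],1), round(cv2.minAreaRect(k.astype(np.float32))[2],1)]
        print(w,n,*r)
a=pickle.load(open("top2.pkl","rb"))["img"]; b=pickle.load(open("scene2.pkl","rb"))["img"]
f=lambda i,x,y:cv2.resize(i[y-25:y+25,x-32:x+32],(384,300),interpolation=2)
cv2.imwrite("pics/e3.png",np.vstack([np.hstack([f(a,334,210),f(a,260,152)]),np.hstack([f(b,298,190),f(b,400,222)])]))
```

```text
top nose [0.1 2.1] 0.3 17.9 [-0.6 -1.8] 0.4 38.7
top brow [-0.1  1.5] 0.2 18.4 [-0.6 -1.3] 0.5 24.9
top ear [-0.1  0.5] 0.7 87.3 [-1.2  3.1] -1.1 82.9
top chin [-1.   0.8] -0.6 49.5 [-1.1  2.1] 0.4 61.4
scene nose [ 2.3 -0.4] -0.5 9.6 [ 2.1 -2.1] -0.7 18.9
scene brow [ 2.5 -0.5] -0.1 12.3 [ 1.1 -0.8] 0.5 80.2
scene ear [ 1.  -1.6] -0.6 68.9 [1.6 0.3] -0.4 64.7
scene chin [ 1.6 -0.1] 0.7 23.7 [0.5 0.8] -0.4 35.7
```

View pics/e3.png

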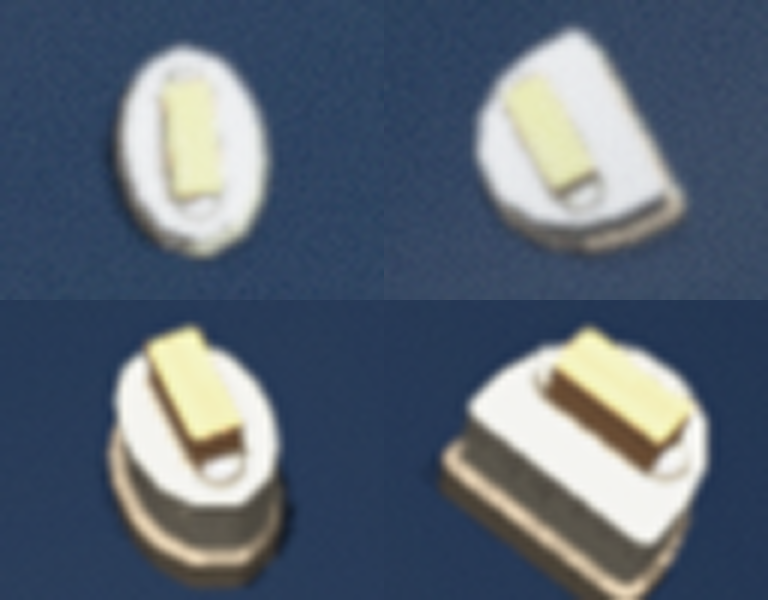

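The ear and chin caps sit flat on their slabs, with slab rim showing evenly along the front in the lower panels ((200,560) and (550,520)). Offsets are about 2 mm or less and yaw is within about 1°. The arm is clear.

```bash
python3 -c "
from bench import robot
print(robot.hand_in())"
```

```text
the job is handed in; nothing more can be done
None
```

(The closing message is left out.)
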